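# Put the chisels away behind the blade guard

## Task

Put away the chisels standing in the wooden block: slide the clear blade guard of the grey tool rack fully open, pull each chisel up out of the block and, keeping it handle up, snap it sideways through the mouth of a free spring clip until it is home with its handle resting on the clip, one chisel to a clip (not threaded down from above). Then slide the guard fully shut. The chisels already on the rack stay in their clips and everything else on the table is left alone.

Things in the scene. Friction and masses are not known exactly. Their poses are not given: they have to be found in the camera images.
- chisel1_ferrule (a point): chisel (3 or 4 of the five are present), 172 mm long, about 130 g, handle up in the block: blade 60 long, 8 to 12 wide; brass ferrule 14 diameter, 32 long; round wooden handle 24 diameter, 80 long, its flat shoulder resting on the block. This point: half-way up, on the axis in the ferrule, 8 below the shoulder, 48 below the handle's middle, 84 above the tip; z axis to the handle
- chisel2_ferrule (a point): chisel (3 or 4 of the five are present), 172 mm long, about 130 g, handle up in the block: blade 60 long, 8 to 12 wide; brass ferrule 14 diameter, 32 long; round wooden handle 24 diameter, 80 long, its flat shoulder resting on the block. This point: half-way up, on the axis in the ferrule, 8 below the shoulder, 48 below the handle's middle, 84 above the tip; z axis to the handle
- chisel3_ferrule (a point): chisel (3 or 4 of the five are present), 172 mm long, about 130 g, handle up in the block: blade 60 long, 8 to 12 wide; brass ferrule 14 diameter, 32 long; round wooden handle 24 diameter, 80 long, its flat shoulder resting on the block. This point: half-way up, on the axis in the ferrule, 8 below the shoulder, 48 below the handle's middle, 84 above the tip; z axis to the handle
- chisel4_ferrule (a point): chisel (3 or 4 of the five are present), 172 mm long, about 130 g, handle up in the block: blade 60 long, 8 to 12 wide; brass ferrule 14 diameter, 32 long; round wooden handle 24 diameter, 80 long, its flat shoulder resting on the block. This point: half-way up, on the axis in the ferrule, 8 below the shoulder, 48 below the handle's middle, 84 above the tip; z axis to the handle
- chisel5_ferrule (a point): chisel (3 or 4 of the five are present), 172 mm long, about 130 g, handle up in the block: blade 60 long, 8 to 12 wide; brass ferrule 14 diameter, 32 long; round wooden handle 24 diameter, 80 long, its flat shoulder resting on the block. This point: half-way up, on the axis in the ferrule, 8 below the shoulder, 48 below the handle's middle, 84 above the tip; z axis to the handle
- stored1_ferrule (a point): a chisel of the same size already in a clip of the rack at the start (1 or 2 of the three are present); it stays there. Point on the axis in its ferrule, 8 mm below the handle's shoulder
- stored2_ferrule (a point): a chisel of the same size already in a clip of the rack at the start (1 or 2 of the three are present); it stays there. Point on the axis in its ferrule, 8 mm below the handle's shoulder
- stored3_ferrule (a point): a chisel of the same size already in a clip of the rack at the start (1 or 2 of the three are present); it stays there. Point on the axis in its ferrule, 8 mm below the handle's shoulder
- clip1 (a point): spring clip 1 of six, 40 mm apart (1 at the right end seen from the robot): clip centre, 103 mm above the table, where the ferrule point lies when home, the shoulder resting on the clip (16 mm tall). x level, into the clip (mouth faces -x, the robot's side), y along the row from clip 1 to 6, z up. A seated chisel's top is 191 mm up
- clip2 (a point): spring clip 2 of six, 40 mm apart (1 at the right end seen from the robot): clip centre, 103 mm above the table, where the ferrule point lies when home, the shoulder resting on the clip (16 mm tall). x level, into the clip (mouth faces -x, the robot's side), y along the row from clip 1 to 6, z up
- clip3 (a point): spring clip 3 of six, 40 mm apart (1 at the right end seen from the robot): clip centre, 103 mm above the table, where the ferrule point lies when home, the shoulder resting on the clip (16 mm tall). x level, into the clip (mouth faces -x, the robot's side), y along the row from clip 1 to 6, z up
- clip4 (a point): spring clip 4 of six, 40 mm apart (1 at the right end seen from the robot): clip centre, 103 mm above the table, where the ferrule point lies when home, the shoulder resting on the clip (16 mm tall). x level, into the clip (mouth faces -x, the robot's side), y along the row from clip 1 to 6, z up
- clip5 (a point): spring clip 5 of six, 40 mm apart (1 at the right end seen from the robot): clip centre, 103 mm above the table, where the ferrule point lies when home, the shoulder resting on the clip (16 mm tall). x level, into the clip (mouth faces -x, the robot's side), y along the row from clip 1 to 6, z up
- clip6 (a point): spring clip 6 of six, 40 mm apart (1 at the right end seen from the robot): clip centre, 103 mm above the table, where the ferrule point lies when home, the shoulder resting on the clip (16 mm tall). x level, into the clip (mouth faces -x, the robot's side), y along the row from clip 1 to 6, z up
- rack: tool rack, 570 mm long; origin on the table below the line of clip centres, axes as the clips'. Clips: two sprung jaws, 10 mm apart at rollers 6 mm before the centre, lips flaring to 29 mm at 14 mm before it; a ferrule pushed along +x spreads them at about 10 N (more if off line) and snaps in against a stop. Pegboard 16 mm behind the centres, 110 high; foot 50 mm to the front, 8 high; 2 end cheeks 44 high
- guard_grip (a point): grip bar of the blade guard: upright black bar, 22 mm (across the rack) x 16 (along it) x 64 tall, top 145 above the table; this point is on its axis, 20 mm below the top. It is at the left end of a clear pane (295 mm long, top 111 above the table, back face 16.5 before the clip centres). Shut, the bar is 60 mm left of clip 6, 33.5 before the clip line; axes as the clips'
- guard_pane (a joint): how far the guard is open, in m: 0 fully shut (all clips covered), 0.25 fully open, slid left (clips' +y) before the hanging spanner and hex key. It moves with 1 to 3 N, has end stops and stays where it is left; at the start it may be up to 0.03 ajar
- block: loose wooden chisel block, 60 x 212 x 104 mm high on a steel plinth 90 x 230 x 8 mm, 1.8 kg in all, with five square wells 18 mm wide, 42 apart in a row along its y axis; origin at the centre of its top, z up. A chisel comes free after rising 92 mm
- clamp: bystander: blue plastic bar clamp, lying flat, about 150 x 115 x 24; origin on its underside at one end of the bar (mm)
- door_handle: bystander: chrome lever door handle standing on its round rose (52 diameter), lever 110 long, 60 high; origin under the rose (mm)
- orange_case: bystander: flat orange plastic tool case, 240 x 190 x 80; origin under its centre (mm)
- mallet: bystander: wooden joiner's mallet lying down, head 70 x 110 x 55, shaft 190 long; origin under the head's centre (mm)
Not all that is in view belongs to the job. Leave any red look-alike of the part that bears chisel1_ferrule alone.

How it is judged:
By the outcome, as a careful person would: the job done as asked, in the order asked, and still so for the second after the job is handed in, with the robot touching nothing.
Of chisel1, chisel2, chisel3, chisel4, chisel5 only 3 to 4 are there at a start; the rules pass over those that are not, and their reading is None.
Of stored1, stored2, stored3 only 1 to 2 are there at a start; the rules pass over those that are not, and their reading is None.
At some moment in a run one of block may be knocked a few centimetres aside while the robot is not near it.
It also fails if it takes over 208 s, if anything falls off the work surface, if the arm or the gripper's body presses on something with over 40 N, if the wrist force passes 120 N, or if a joint passes its speed limit or range.

## Robot

A 7-joint arm with a two-finger parallel gripper is mounted at the origin on the work surface. World frame = base frame: x ahead of the robot, y to its left, z up, the work surface at z = 0. Lengths are in m, angles in degrees, forces in N, time in s.
With the tool pointing down it reaches from about 0.425 to 0.875 m from the base axis. Payload 8.4 kg.
Tool frame: the origin (TCP) lies between the finger pads; the fingertips stand 17 mm ahead of it and the grasp point (between the pads) lies 2 mm behind it; z points along the fingers, y is the direction in which the jaws open and shut (so a half turn about z gives the same grasp; the last joint's range is limited). The gripper opens to 85 mm and grips with 20 to 120 N. Pads are 22 mm wide; open, the fingers measure 114 mm over their backs; the gripper's body (76 mm by 85 mm) begins 54 mm behind the grasp point. The pads swing forward as they close: fully open they stand 13 mm farther back than shut.
Start: joints at [60.894, 19.091, 2.286, 83.961, -0.768, 76.965, -3.352], TCP at [0.258, -0.596, 0.248] pointing down, gripper open.
Joint ranges: [-147.57, 147.57], [-21.85, 119.76], [-74.77, 79.35], [14.55, 137.4], [-85.83, 265.84], [4.83, 119.75], [-152.11, 152.11]. Speed limits (degrees/s): [127.2, 127.2, 159.86, 159.86, 180, 180, 180].

## Interface

Orientations are given as a 3x3 rotation matrix whose columns are the frame's x, y, z axes.
In Python, from cell import ctrl, effector, ik, grab_frame, camera_model, job, look_for, masks_of, current_time, current_joints, current_qvel, current_tau, current_eef_pos, current_tool_rot, current_wrist_force, current_ft_torque, current_grip_width gives the robot as it stands. The module is installed in compiled form; this text tells all that it offers. Calls block until the motion is done:
- ctrl.move_to(position, orientation): joint-space move of the TCP to a pose.
- ctrl.movel(position, ori=None, vel=0.15): straight line of the TCP; ori=None keeps the orientation; vel is the mean speed in m/s.
- ctrl.movej(angles): joint-space move.
- effector.ungrasp() and effector.clamp(strength=None): open the fingers fully, or close them until they stop; strength is the grip in N (None keeps the last).
- ctrl.wait(seconds).
- ik(position, orientation): joint angles nearest the present ones, or None.
- grab_frame(name): name is "scene" or "top" or "wrist"; returns the picture (400x640x3 uint8, blue, green, red); there is no depth.
- camera_model(name): a dict with "fx", "fy", "cx", "cy" (pixels), "xyz" and "rotation" of the camera in the world; the wrist camera has in their place "mount" (4x4, takes a point from camera to tool coordinates, whose origin is the TCP and whose axes are the flange's). Camera axes: x right, y up, looking along -z (the intrinsics and any distortion apply to the point x, -y, -z); pixel columns grow to the right and rows downward; lengths in m; the calibration is good to about 2 mm. A picture is of the moment at which its call begins: read the wrist's pose just before it. camera_model takes no time and is no camera call.
A pose or a line that the arm cannot do raises ctrl.PlanningError and nothing moves.
- job.finish_job(): hands the job in, once; it reports no verdict.
Trained networks look in the newest picture that a camera, given by its name, has taken for a name from the list of things; names that differ only in an ending like _2 or _b are one class to them, and where a whole thing is asked for, a point or a joint stands for the part that bears it (a point fixed in the world has none). Each returns a list of dicts, best first, with "conf" (0 to 1); they miss things now and then, are a little off and sometimes report something else, mostly with a low value. They report only what shows in the picture. A call takes as long as a camera call. They do not tell look-alikes from the thing itself.
- look_for(camera, thing): "position" ([row, column] in pixels, amid what is visible of it).
- masks_of(camera, thing): "mask" (400x640 bool, what is visible of it) and "position" ([row, column] in pixels, amid what is visible of it).
Readings, each from a call of its own:
- current_time(): time.
- current_joints(): joint angles.
- current_qvel(): joint speeds.
- current_tau(): joint torques, N m.
- current_eef_pos(): TCP position.
- current_tool_rot(): TCP orientation.
- current_wrist_force(): force on the tool from outside, world axes, zero at the start.
- current_ft_torque(): the same for the moment, N m.
- current_grip_width(): opening from 0.0 (shut) to 1.0 (fully open).
Only numpy, scipy, OpenCV 4.12 (cv2) and the standard library are available. Lean on these libraries where they do the work, as an engineer would, in place of code of your own. Each camera call takes 0.05 s, during which the arm holds its last target. There are 200 camera calls.

## Working session

There is one attempt and no reset: what is moved stays moved. The work goes in short steps, each a Python script; the robot and the scene stay as the last script left them, time stands still between calls to the robot, and variables do not carry over. Pictures are saved under pics/ and viewed, about 12 in all and at most 16, crops included, and the job is handed in when it is done.

```bash
mkdir -p pics; cat > h.py <<'E'
import numpy as np, cv2
from cell import *
def save(cam,name):
    im=grab_frame(cam); cv2.imwrite('pics/'+name+'.png',im); return im
def cam(name):
    m=camera_model(name)
    if 'mount' in m:
        M=np.array(m['mount']); R0=np.array(current_tool_rot()); p0=np.array(current_eef_pos())
        R=R0@M[:3,:3]; p=R0@M[:3,3]+p0
    else: R=np.array(m['rotation']); p=np.array(m['xyz'])
    return m,R,p
def ray(c,rc):
    m,R,p=c
    K=np.array([[m['fx'],0,m['cx']],[0,m['fy'],m['cy']],[0,0,1.]])
    d=m.get('dist',m.get('distortion'))
    u=cv2.undistortPoints(np.array([[[rc[1],rc[0]]]],float),K,None if d is None else np.array(d,float)).ravel()
    return p,R@np.array([u[0],-u[1],-1.])
def atz(c,rc,z):
    p,d=ray(c,rc); return p+d*(z-p[2])/d[2]
def proj(c,P):
    m,R,p=c; q=R.T@(np.array(P)-p)
    return np.array([m['cy']-m['fy']*q[1]/-q[2], m['cx']+m['fx']*q[0]/-q[2]])
E
python3 - <<'E'
from h import *
for c in('scene','top'):
    save(c,c+'0'); print(camera_model(c)); C=cam(c)
    for t,z in (('chisel1_ferrule',.15),('stored1_ferrule',.15),('guard_grip',.125),('clip1',.103),('block',.112),('rack',.05)):
        for r in look_for(c,t): print(c,t,round(r['conf'],2),np.round(r['position']),atz(C,r['position'],z).round(3))
print(camera_model('wrist'),current_time())
E
```

```text
{'fx': 437.7723661314612, 'fy': 437.7723661314612, 'cx': 315.09064025944144, 'cy': 193.4281169894759, 'xyz': array([ 1.0101076 , -1.04540038,  0.82400134]), 'rotation': array([[ 0.87690568, -0.26666551,  0.39990741],
       [ 0.48041358,  0.45947213, -0.74705298],
       [ 0.01546696,  0.84721595,  0.53102345]])}
scene chisel1_ferrule 0.73 [196. 240.] [ 0.323 -0.215  0.15 ]
scene chisel1_ferrule 0.58 [209. 263.] [ 0.418 -0.241  0.15 ]
scene chisel1_ferrule 0.22 [192. 333.] [ 0.545 -0.063  0.15 ]
scene guard_grip 0.9 [225. 334.] [ 0.604 -0.176  0.125]
scene guard_grip 0.29 [252. 253.] [ 0.482 -0.376  0.125]
scene clip1 0.68 [219. 363.] [ 0.651 -0.083  0.103]
scene clip1 0.29 [194. 354.] [0.572 0.028 0.103]
scene block 0.86 [250. 252.] [ 0.466 -0.362  0.112]
scene block 0.46 [216. 363.] [ 0.651 -0.083  0.112]
scene block 0.23 [332. 208.] [ 0.539 -0.617  0.112]
scene rack 0.61 [219. 364.] [ 0.627 -0.009  0.05 ]
scene rack 0.3 [192. 358.] [0.549 0.122 0.05 ]
{'fx': 445.4159562252005, 'fy': 445.4159562252005, 'cx': 316.2312552414163, 'cy': 202.42932876861622, 'xyz': array([ 0.36306045, -0
[... 575 characters left out ...]
3]
top block 0.76 [237. 394.] [ 0.395 -0.261  0.112]
top block 0.52 [167. 288.] [0.609 0.077 0.112]
top block 0.24 [174. 327.] [ 0.59  -0.047  0.112]
top rack 0.7 [173. 285.] [0.6   0.091 0.05 ]
top rack 0.67 [226. 268.] [0.423 0.142 0.05 ]
{'fx': 296.22149417007864, 'fy': 296.22149417007864, 'cx': 321.88892368414815, 'cy': 197.39187504113477, 'mount': array([[-1.72773505e-04,  9.63685083e-01,  2.67041255e-01,
         6.79355474e-02],
       [ 9.99999968e-01,  1.16857055e-04,  2.25283911e-04,
        -3.47343967e-04],
       [ 1.85897090e-04,  2.67041285e-01, -9.63685072e-01,
        -1.25762740e-01],
       [ 0.00000000e+00,  0.00000000e+00,  0.00000000e+00,
         1.00000000e+00]])} 0.7
```

View pics/scene0.png

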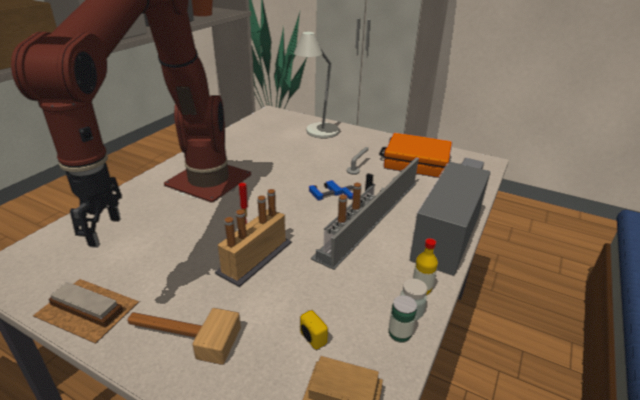

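View pics/top0.png

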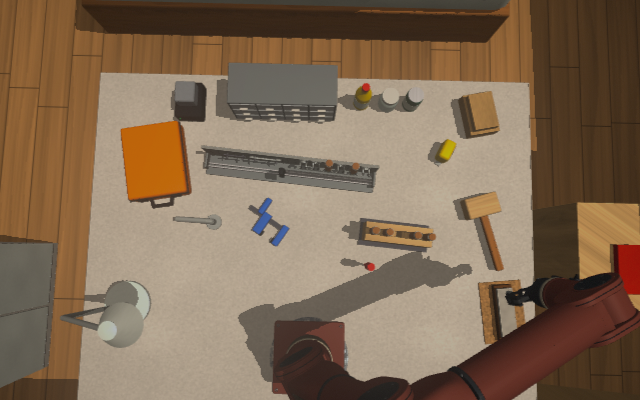

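The scene shows four chisels in the block (row ~205–240, col 228–272), a red decoy beside it at (196,242), two chisels on the rack at (209,342) and (195,356), and the black grip bar at (180,369). I'll zoom in next, then look with the wrist camera.

```bash
python3 - <<'E'
from h import *
C=cam('top')
for rc,z in (((150,205),.1),((182,377),.1),((172,281),.145),((163,329),.191),((168,356),.191),((222,364),.11),((247,432),.11)): print(rc,atz(C,rc,z).round(3))
T=np.array([[0,1,0],[1,0,0],[0,0,-1.]])  # tool down, y along world x
for n,p,R in (('rack',[.42,-.0,.38],np.array([[1,0,0],[0,-1,0],[0,0,-1.]])),('block',[.34,-.28,.40],np.array([[1,0,0],[0,-1,0],[0,0,-1.]]))):
  for dx in (0,.06,.1):
    q=ik(np.array(p)+[dx,0,0],R)
    print(n,dx,None if q is None else np.round(q))
a=cv2.imread('pics/top0.png')[135:260,195:445]
cv2.imwrite('pics/crop0.png',cv2.resize(a,None,fx=3.2,fy=3.2,interpolation=cv2.INTER_CUBIC))
E
```

```text
(150, 205) [0.659 0.345 0.1  ]
(182, 377) [ 0.569 -0.207  0.1  ]
(172, 281) [0.586 0.096 0.145]
(163, 329) [ 0.61  -0.05   0.191]
(168, 356) [ 0.596 -0.131  0.191]
(222, 364) [ 0.44  -0.166  0.11 ]
(247, 432) [ 0.367 -0.38   0.11 ]
rack 0 [ 46. -11. -43.  98.  -8.  90. -87.]
rack 0.06 [ 29.  -2. -33.  92.  -1.  89. -94.]
rack 0.1 [ 26.   4. -33.  88.   2.  89. -96.]
block 0 [ 40.  -7.  -6.  96.  -1.  92. -55.]
block 0.06 [ 37.  -2.  -7.  90.  -0.  91. -60.]
block 0.1 [ 35.   2.  -8.  86.   0.  91. -63.]
```

View pics/crop0.png

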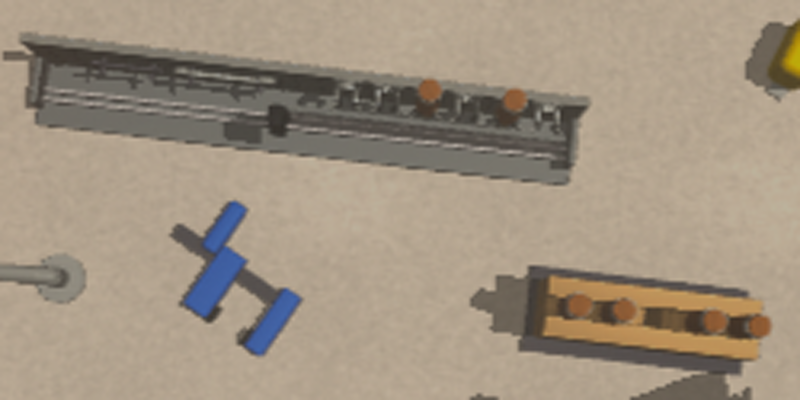

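Clips run right to left: clip 1 is empty, clip 2 holds a chisel (crop col 515), clip 3 is empty, clip 4 holds a chisel (col 430), and clips 5 and 6 are empty. The grip bar is at crop (120,278). The block chisels are at cols 578, 623, 713 and 758, with the middle well empty. Next is a wrist view over the rack.

```bash
python3 - <<'E'
from h import *
R=np.array([[1,0,0],[0,-1,0],[0,0,-1.]])
ctrl.move_to([.40,-.27,.42],R)
C=cam('wrist'); save('wrist','w_block')
for t,z in (('chisel1_ferrule',.16),('block',.112)):
    for r in look_for('wrist',t): print(t,round(r['conf'],2),np.round(r['position']),atz(C,r['position'],z).round(3))
ctrl.move_to([.53,.0,.36],R)
C=cam('wrist'); save('wrist','w_rack')
for t,z in (('stored1_ferrule',.15),('chisel1_ferrule',.15),('guard_grip',.13),('clip1',.103)):
    for r in look_for('wrist',t): print(t,round(r['conf'],2),np.round(r['position']),atz(C,r['position'],z).round(3))
print(current_time(),current_eef_pos())
E
```

```text
chisel1_ferrule 0.83 [159. 294.] [ 0.412 -0.233  0.16 ]
chisel1_ferrule 0.7 [ 26. 158.] [ 0.567 -0.08   0.16 ]
chisel1_ferrule 0.65 [235. 237.] [ 0.305 -0.152  0.16 ]
block 0.97 [146. 324.] [ 0.424 -0.274  0.112]
chisel1_ferrule 0.75 [269. 505.] [ 0.411 -0.232  0.15 ]
chisel1_ferrule 0.64 [316. 372.] [ 0.341 -0.067  0.15 ]
guard_grip 0.95 [116. 296.] [0.597 0.028 0.13 ]
guard_grip 0.59 [ 99. 250.] [0.616 0.081 0.13 ]
clip1 0.91 [ 99. 245.] [0.618 0.093 0.103]
3.7333 [ 0.53000246 -0.00107053  0.36021117]
```

View pics/w_block.png

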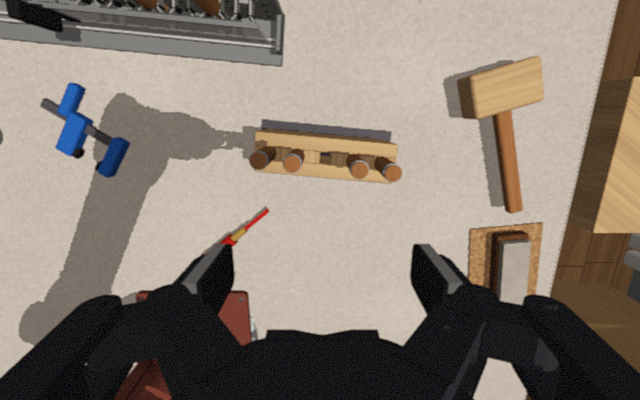

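View pics/w_rack.png

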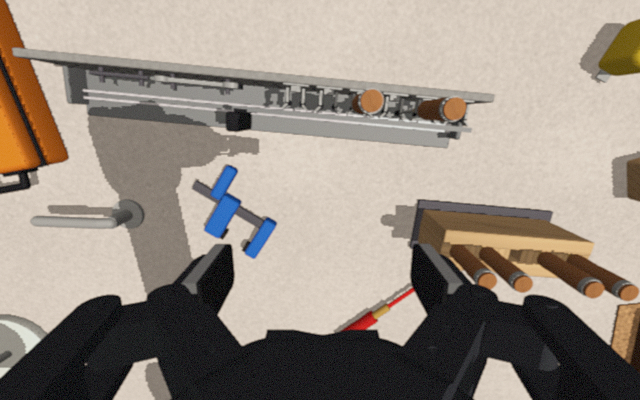

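Chisel tops in the block view are at (160,261), (161,294), (169,360) and (172,393). In the rack view the stored tops are at (102,372) and (110,453) and the grip-bar top is near (112,238). The clamp and the door handle stay clear of the planned path.

```bash
python3 - <<'E'
from h import *
m=camera_model('wrist');M=np.array(m['mount']);R0=np.array([[1,0,0],[0,-1,0],[0,0,-1.]])
def c(p): p=np.array(p); return m,R0@M[:3,:3],R0@M[:3,3]+p
C=c([.53,-.001,.36])
for rc,z in (((102,372),.191),((110,453),.191),((112,238),.145),((50,15),.11),((97,492),.11)): print(rc,atz(C,rc,z).round(4))
C=c([.40,-.27,.42])
P=[atz(C,rc,.192) for rc in ((160,261),(161,294),(169,360),(172,393))]; print(np.round(P,4))
a=cv2.imread('pics/w_rack.png')[60:165,190:510]; b=cv2.imread('pics/w_block.png')[120:195,240:410]
cv2.imwrite('pics/c1.png',np.vstack([cv2.resize(a,(800,262),interpolation=2),cv2.resize(b,(748,330),interpolation=2)[:, :].copy() if 0 else cv2.copyMakeBorder(cv2.resize(b,(748,330),interpolation=2),0,0,0,52,0)]))
E
```

```text
(102, 372) [ 0.6099 -0.048   0.191 ]
(110, 453) [ 0.6026 -0.1256  0.191 ]
(112, 238) [0.6013 0.0922 0.145 ]
(50, 15) [0.6706 0.3546 0.11  ]
(97, 492) [ 0.6189 -0.2052  0.11  ]
[[ 0.4162 -0.1966  0.192 ]
 [ 0.415  -0.2361  0.192 ]
 [ 0.4053 -0.3155  0.192 ]
 [ 0.4016 -0.3556  0.192 ]]
```

View pics/c1.png

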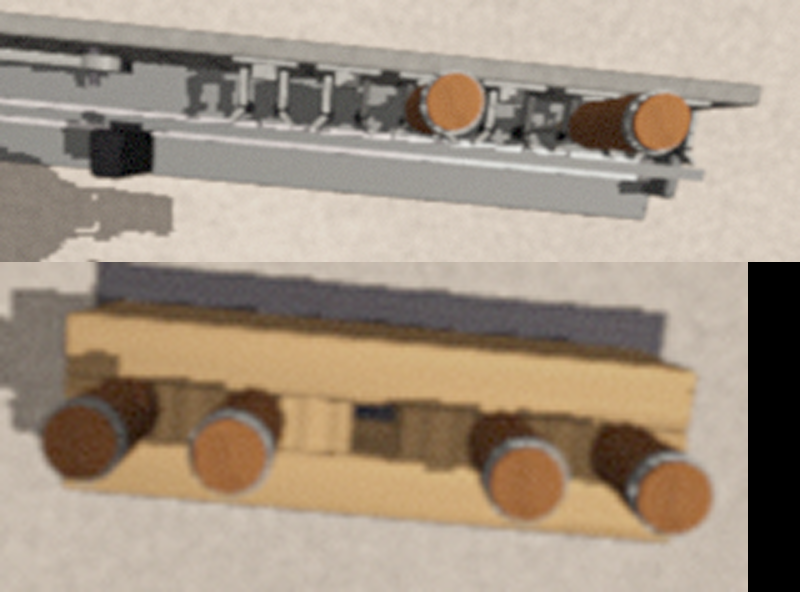

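```bash
cat >> h.py <<'E'
def rot(yaw,s=1):  # jaws along local x; camera on the local +y side if s=1
    a=np.radians(yaw); x=np.array([np.cos(a),np.sin(a),0]); y=np.array([-np.sin(a),np.cos(a),0])
    return np.column_stack([s*y,s*x,[0,0,-1.]])
E
python3 - <<'E'
from h import *
print(np.array(current_tool_rot()).round(4))
C=cam('wrist'); CT=cam('top')
for rc in ((101.2,372),(109.2,454.8)): print('w',atz(C,rc,.191).round(4))
for rc in ((163.1,329.4),(166.6,356)): print('t',atz(CT,rc,.191).round(4))
for rc in ((135+121/3.2,195+279/3.2),): print('bar top',atz(CT,rc,.13).round(4))
print('pane end',atz(C,(130,470),.111).round(4))
for x,y in ((305,578),(309,624),(321,713),(325,758)): print('t blk',atz(CT,(135+y*0+x/3.2,195+y/3.2),.192).round(4))
for s in (1,-1):
  for p in ([.6,.1,.13],[.65,.36,.13],[.56,-.16,.25],[.41,-.2,.15],[.4,-.36,.26]):
    q=ik(np.array(p),rot(-5.3,s)); print(s,p,None if q is None else np.round(q))
E
```

```text
[[ 1.0e+00 -1.7e-03  3.0e-04]
 [-1.7e-03 -1.0e+00 -2.0e-04]
 [ 3.0e-04  2.0e-04 -1.0e+00]]
w [ 0.6106 -0.0483  0.191 ]
w [ 0.6032 -0.1276  0.191 ]
t [ 0.6093 -0.0513  0.191 ]
t [ 0.6006 -0.131   0.191 ]
bar top [0.5865 0.0935 0.13  ]
pane end [ 0.58   -0.1837  0.111 ]
t blk [ 0.4116 -0.1915  0.192 ]
t blk [ 0.4089 -0.234   0.192 ]
t blk [ 0.3997 -0.3161  0.192 ]
t blk [ 0.397  -0.3576  0.192 ]
1 [0.6, 0.1, 0.13] [ 15.  23. -35.  96.  15.  65. -30.]
1 [0.65, 0.36, 0.13] [ -7.  40. -40.  75.  25.  74. -53.]
1 [0.56, -0.16, 0.25] [ 33.  13. -25.  92.   6.  76.   2.]
1 [0.41, -0.2, 0.15] [ 36.   2. -16. 116.   1.  62.  15.]
1 [0.4, -0.36, 0.26] [44.  6. -7. 98.  1. 76. 31.]
-1 [0.6, 0.1, 0.13] [ 33.  33. -63.  96.  31.  71. 138.]
-1 [0.65, 0.36, 0.13] [  4.  49. -63.  74.  43.  81. 118.]
-1 [0.56, -0.16, 0.25] [ -46.   26.   77.   96.  -26.   79. -151.]
-1 [0.41, -0.2, 0.15] None
-1 [0.4, -0.36, 0.26] [  43.    6.   -7.   98.    1.   76. -149.]
```

```bash
python3 - <<'E'
from h import *
R=rot(-5.5)
ctrl.move_to([.588,.10,.25],R)
C=cam('wrist'); save('wrist','w_bar')
for t,z in (('guard_grip',.135),('clip1',.103),('stored1_ferrule',.15)):
    for r in look_for('wrist',t): print(t,round(r['conf'],2),np.round(r['position']),atz(C,r['position'],z).round(4))
print(current_time(),current_wrist_force())
for k,P in dict(b=[.588,.10,.145],s4=[.610,-.0498,.191],c5=[.614,-.01,.111],c6=[.618,.03,.111]).items(): print(k,proj(C,P).round())
E
```

```text
guard_grip 0.75 [324. 355.] [ 0.6075 -0.0273  0.135 ]
guard_grip 0.57 [211. 336.] [0.5992 0.0873 0.135 ]
guard_grip 0.49 [151. 351.] [0.6159 0.137  0.135 ]
clip1 0.67 [151. 351.] [0.6183 0.1333 0.103 ]
5.05 [ 0.20556147 -0.23797807 -0.22900383]
b [202. 321.]
s4 [395. 367.]
c5 [293. 357.]
c6 [257. 359.]
```

View pics/w_bar.png

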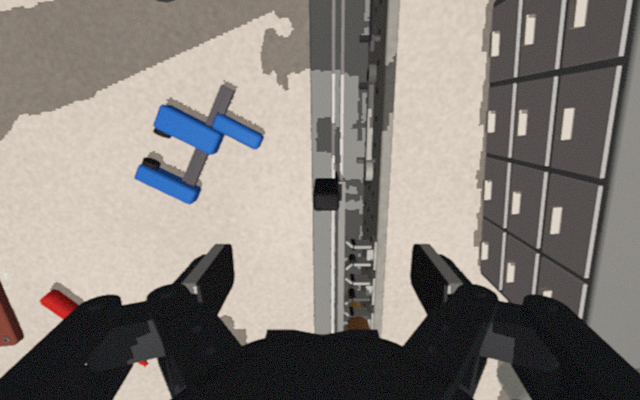

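The bar top is at about (198,326), giving roughly (0.592, 0.103), which agrees with the rack model when the guard is about 10 mm ajar. The clip 6 prongs at rows 245–265 also match the model.

```bash
cat >> h.py <<'E'
YAW=-5.5; RR=rot(YAW); XR=RR[:,1]; YR=RR[:,0]
CL={i:np.array([.602,-.129,.103])+(i-2)*.04*YR for i in range(1,7)}
def F(): return np.array(current_wrist_force())
def pos(): return np.array(current_eef_pos())
def step_until(d,step,n,lim,vel=.05,ax=None):
    """step along d until the outside force against d grows by lim"""
    d=np.array(d,float); f0=F()@d; p=pos()
    for k in range(n):
        p=p+d*step; ctrl.movel(p,RR,vel); f=F()@d-f0
        if f<-lim: break
    return k+1,f
E
python3 - <<'E'
from h import *
p=np.array([.592,.103,.13])
ctrl.movel(p,RR,.1); effector.clamp(40); print(current_grip_width(),F())
p=pos(); ctrl.movel(p+.225*YR,RR,.12); print(F(), pos())
print(step_until(YR,.003,14,8), (pos()-p)@YR, F())
effector.ungrasp(); ctrl.movel(pos()+[0,0,.12],RR,.2)
C=cam('wrist'); save('wrist','w_open'); print(current_time(),pos())
E
```

```text
0.24808761948584046 [-2.66476627 -0.97700645  3.11844475]
[-4.61376909  0.69048646  4.20653182] [0.61269489 0.32818123 0.13026178]
(8, np.float64(-19.03536259013787)) 0.2450834146860197 [-15.14644758 -17.41873489  13.79500682]
12.4667 [0.61454223 0.35161806 0.24826104]
```

View pics/w_open.png

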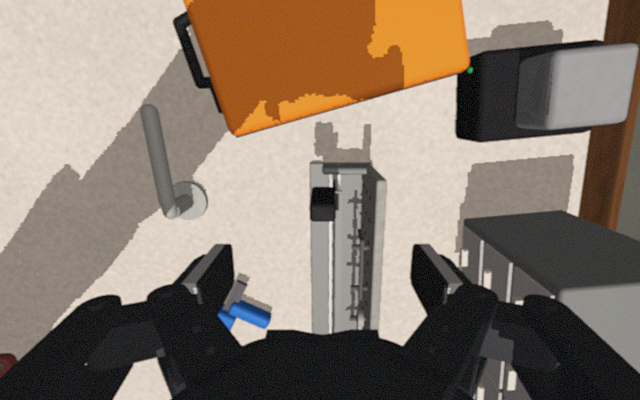

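The guard is open: the bar at (203,322) is at the left end and the end stop was felt. I'll take one close look at the clips to check their y position.

```bash
python3 - <<'E'
from h import *
ctrl.move_to([.585,-.02,.27],RR)
C=cam('wrist'); im=save('wrist','w_clips')
for i in CL:
    r,c=proj(C,CL[i]+[0,0,.008])
    if 0<r<399: cv2.drawMarker(im,(int(round(c)),int(round(r))),(0,255,0),cv2.MARKER_CROSS,6,1); print(i,r,c)
for i in (2,4):
    r,c=proj(C,CL[i]+[0,0,.088])
    if 0<r<399: cv2.circle(im,(int(round(c)),int(round(r))),3,(255,0,0),1); print('h',i,r,c)
cv2.imwrite('pics/w_clips2.png',cv2.resize(im[60:360,240:440],None,fx=2,fy=2,interpolation=2)); print(current_time())
E
```

```text
1 315.972806088366 345.89599689505116
2 284.3727528875903 346.76183420119236
3 250.60904505385403 347.6869553600195
4 214.45158723093544 348.6776649540636
5 175.63645880492302 349.74119437347224
6 133.8594611373169 350.8858786209753
h 2 337.61779919931666 354.5980721331881
h 4 248.60844560200655 357.92369550025046
13.9167
```

View pics/w_clips2.png

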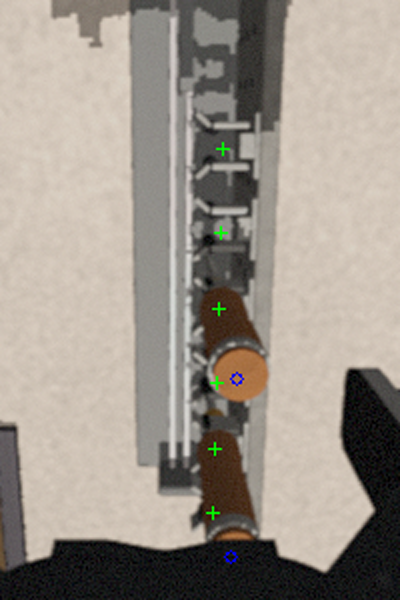

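Clip 6's prongs straddle the marker, and the stored handle's top is about 2 px off, so I'll shift the clip model by +1 mm in x and +1.5 mm in y. Next is a look at the block in the grasp orientation.

```bash
sed -i 's/\[.602,-.129,.103\]/[.603,-.1275,.103]/' h.py; python3 - <<'E'
from h import *
ctrl.move_to([.408,-.27,.36],RR); ctrl.wait(.2)
C=cam('wrist'); im=save('wrist','w_blk2')
for r in look_for('wrist','chisel1_ferrule'): print(round(r['conf'],2),np.round(r['position']),atz(C,r['position'],.15).round(4))
hsv=cv2.cvtColor(im,cv2.COLOR_BGR2HSV)
np.save('C.npy',np.r_[pos(),np.array(current_tool_rot()).ravel()])
cv2.imwrite('pics/w_blk2c.png',cv2.resize(im[50:350,220:440],None,fx=2,fy=2,interpolation=2)); print(current_time(),pos())
E
```

```text
0.92 [ 40. 178.] [ 0.2754 -0.1131  0.15  ]
0.71 [146. 320.] [ 0.4103 -0.2335  0.15  ]
15.4333 [ 0.40845165 -0.26944771  0.35975349]
```

View pics/w_blk2c.png

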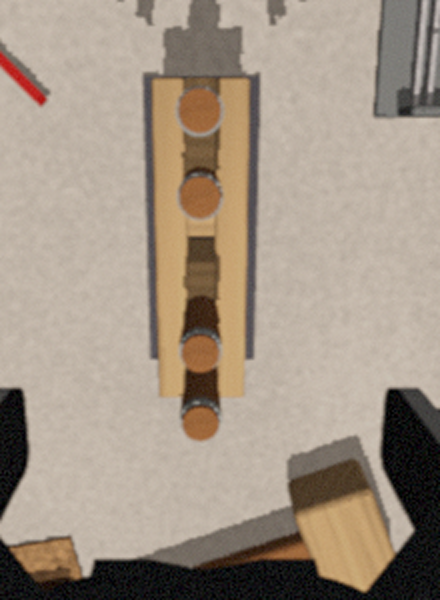

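```bash
python3 - <<'E'
from h import *
a=np.load('C.npy'); m=camera_model('wrist'); M=np.array(m['mount']); R=a[3:].reshape(3,3)
C=(m,R@M[:3,:3],R@M[:3,3]+a[:3])
for z in (.192,.184):
  P=np.array([atz(C,(50+y/2,220+x/2),z) for y,x in ((110,200),(197,200),(352,201),(423,200))]); print(P.round(4).tolist(), (P-P[0])@YR)
for y,x in ((75,200),(396,200)): print('block end',atz(C,(50+y/2,220+x/2),.112).round(4))
E
```

```text
[[0.4141, -0.1921, 0.192], [0.4101, -0.2327, 0.192], [0.4028, -0.3136, 0.192], [0.3983, -0.3548, 0.192]] [ 0.         -0.04085386 -0.12208225 -0.16346412]
[[0.414, -0.1918, 0.184], [0.41, -0.2336, 0.184], [0.4025, -0.3167, 0.184], [0.3979, -0.3589, 0.184]] [ 0.         -0.04196725 -0.12540938 -0.16791903]
block end [ 0.4157 -0.1697  0.112 ]
block end [ 0.3957 -0.3761  0.112 ]
```

The spacing is 42 mm and the block is 212 mm long only if its top is at 104 mm in all, so the handle tops are at z = 0.184. First chisel: to clip 6.

```bash
cat >> h.py <<'E'
GO=.037  # TCP above shoulder
def store(xy,clip):
    p=np.r_[xy,.104+GO]
    ctrl.move_to(np.r_[xy,.235],RR); ctrl.movel(p,RR,.15)
    effector.clamp(80); w=current_grip_width()
    fz=F()
    ctrl.movel(p+[0,0,.04],RR,.1); ctrl.movel(p+[0,0,.115],RR,.2); print('grip',w,'lift F',(F()-fz).round(1))
    h=CL[clip]+[0,0,.008+GO+.003]
    # the handle self-centres across the jaws; along the row its place on the pads is kept
    ctrl.movel(h-.07*XR+[0,0,.105],RR,.3); ctrl.movel(h-.07*XR,RR,.2)
    ctrl.movel(h-.022*XR,RR,.12); f0=F(); log=[]
    for s in (-.010,-.004,0,.001,.002,.003,.004,.005,.006):
        ctrl.movel(h+s*XR,RR,.04); f=(F()-f0); log.append((s,round(float(f@XR),1)))
        if s>=0 and f@XR<-18: break
    print(log, 'side',(F()-f0)@YR)
    f0=F(); q=pos(); lz=[]
    for k in range(1,9):
        ctrl.movel(q-[0,0,.001*k],RR,.04); lz.append(round(float((F()-f0)[2]),1))
        if lz[-1]>9: break
    print('down',lz)
    effector.ungrasp(); ctrl.movel(pos()+[0,0,.09],RR,.2); print('t',current_time())
E
python3 - <<'E'
from h import *
store([.414,-.192],6)
ctrl.movel(CL[5]+np.array([-.02,0,.17]),RR,.2); C=cam('wrist'); im=save('wrist','p1')
for i in CL:
    r,c=proj(C,CL[i]+[0,0,.088])
    if 0<r<399: cv2.drawMarker(im,(int(round(c)),int(round(r))),(0,255,0),cv2.MARKER_CROSS,6,1)
cv2.imwrite('pics/p1m.png',im)
E
```

```text
grip 0.26739502864956616 lift F [ 1.1  0.4 -6.1]
[(-0.01, -0.9), (-0.004, -2.4), (0, 1.8), (0.001, -2.2), (0.002, -5.8), (0.003, -9.9), (0.004, -13.2), (0.005, -15.7), (0.006, -19.7)] side -5.047918581097901
down [-9.2, -7.2, 0.9, 8.2, 14.7]
t 25.7833
```

View pics/p1m.png

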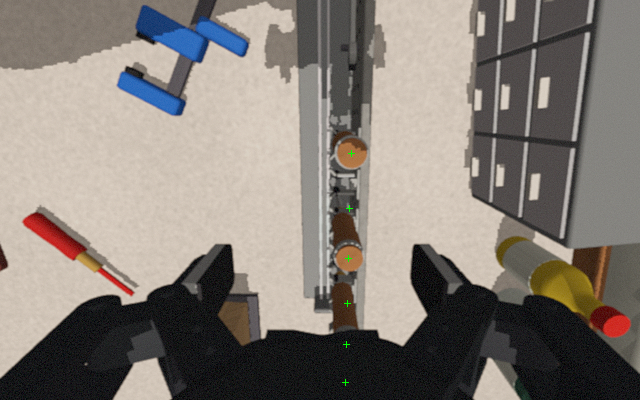

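Chisel 1 is home: its handle top at (153,351) lies right on the projected clip 6 position, and the force trace showed the snap, the stop and the shoulder contact. Now I'll hover over the block and locate the tops again by colour.

```bash
cat >> h.py <<'E'
def tops(im,C,z=.184):
    hsv=cv2.cvtColor(im,cv2.COLOR_BGR2HSV); m=cv2.inRange(hsv,(5,130,110),(14,255,255)); m=cv2.morphologyEx(m,cv2.MORPH_OPEN,np.ones((5,5)))
    n,l,st,ce=cv2.connectedComponentsWithStats(m); out=[]
    for i in range(1,n):
        if 120<st[i,4]<900:
            P=atz(C,(ce[i][1],ce[i][0]),z)
            if .3<P[0]<.52 and -.45<P[1]<-.1: out.append((P[:2].round(4).tolist(),int(st[i,4]),st[i,2:4].tolist()))
    return out
def look_block(name):
    ctrl.move_to([.408,-.27,.36],RR); ctrl.wait(.2); C=cam('wrist'); return tops(save('wrist',name),C)
E
python3 - <<'E'
from h import *
a=np.load('C.npy'); m=camera_model('wrist'); M=np.array(m['mount']); R=a[3:].reshape(3,3)
C=(m,R@M[:3,:3],R@M[:3,3]+a[:3]); im=cv2.imread('pics/w_blk2.png')
print(cv2.cvtColor(im,cv2.COLOR_BGR2HSV)[[105,148,226,261],320])
for t in tops(im,C): print(t)
print('now'); 
for t in look_block('blk3'): print(t)
E
```

```text
[[ 14 157 151]
 [ 14 158 150]
 [ 13 151 154]
 [ 14 168 149]]
([0.4135, -0.191], 301, [20, 21])
([0.4096, -0.2329], 260, [17, 19])
([0.4015, -0.317], 253, [16, 18])
([0.3985, -0.3586], 196, [16, 15])
now
([0.4261, -0.2607], 263, [18, 19])
([0.418, -0.3443], 234, [16, 18])
([0.414, -0.3853], 173, [16, 14])
```

The block was knocked by about (+16, −27) mm with its yaw unchanged. I'll pick from the new positions and look again each time.

```bash
python3 - <<'E'
from h import *
store([.4261,-.2607],5)
for t in look_block('blk4'): print(t)
print(current_time())
E
```

```text
grip 0.2644466408138409 lift F [ 0.3 -0.6 -6.5]
[(-0.01, -0.4), (-0.004, -2.0), (0, 1.2), (0.001, -1.5), (0.002, -6.1), (0.003, -9.5), (0.004, -11.4), (0.005, -15.5), (0.006, -19.1)] side -1.8202878170375218
down [-9.8, -3.0, 4.3, 12.3]
t 37.8833
([0.4177, -0.3444], 212, [16, 17])
([0.4132, -0.3855], 166, [14, 14])
39.475
```

```bash
python3 - <<'E'
from h import *
store([.418,-.3444],3)
t=look_block('blk5'); print(t)
if len(t)==1 and abs(t[0][0][0]-.4135)<.06:
    store(t[0][0],1)
ctrl.move_to([.575,.03,.30],RR); C=cam('wrist'); im=save('wrist','p4')
for i in CL:
    r,c=proj(C,CL[i]+[0,0,.088])
    if 0<r<399: cv2.drawMarker(im,(int(round(c)),int(round(r))),(0,255,0),cv2.MARKER_CROSS,6,1)
a=save('scene','s4')
cv2.imwrite('pics/p4m.png',np.vstack([cv2.resize(im[100:400,200:460],(520,600),interpolation=2)])[:600])
cv2.imwrite('pics/s4c.png',cv2.resize(a[120:280,200:460],None,fx=3,fy=3,interpolation=2))
E
```

```text
grip 0.2604037857706177 lift F [ 1.4 -1.2 -7.5]
[(-0.01, -0.2), (-0.004, -3.1), (0, 2.3), (0.001, 0.8), (0.002, -4.2), (0.003, -7.8), (0.004, -10.5), (0.005, -14.8), (0.006, -17.4)] side -1.4790830722807016
down [-8.5, -1.2, 6.0, 13.2]
t 49.6333
[([0.4134, -0.385], 193, [16, 14])]
grip 0.26232505203074513 lift F [ 1.2 -0.6 -7.1]
[(-0.01, -0.4), (-0.004, -3.8), (0, 1.2), (0.001, 0.1), (0.002, -3.6), (0.003, -8.1), (0.004, -10.5), (0.005, -14.6), (0.006, -17.9)] side 2.017488183600629
down [-10.6, -2.4, 5.0, 11.8]
t 61.1417
```

View pics/p4m.png

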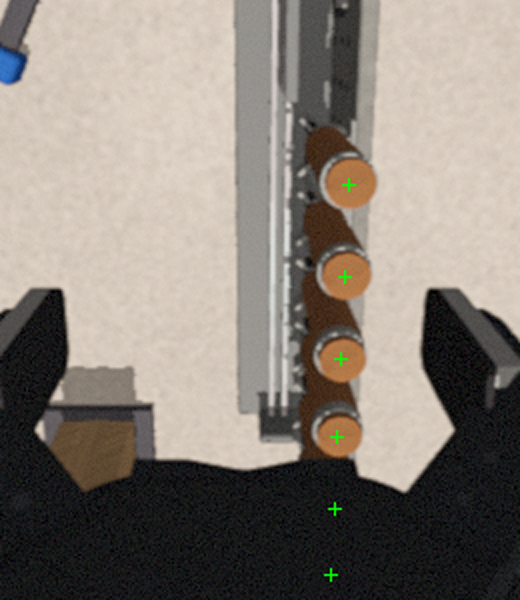

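View pics/s4c.png

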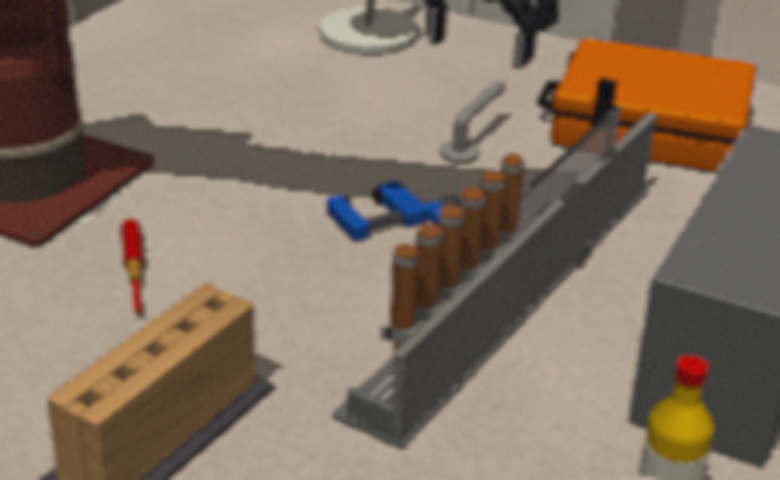

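All six handles stand in line on their clips at the same height and the block is empty. Now I'll shut the guard.

```bash
python3 - <<'E'
from h import *
b=np.array([.6140,.3505,.139])
ctrl.move_to(b+[0,0,.09],RR); ctrl.movel(b,RR,.15); effector.clamp(40); print(current_grip_width(),F().round(1))
p=pos(); ctrl.movel(p-.235*YR,RR,.12); print(F().round(1))
print(step_until(-YR,.002,15,9),(pos()-p)@YR,F().round(1),pos().round(4))
effector.ungrasp(); ctrl.movel(pos()+[0,0,.10],RR,.2)
ctrl.move_to([.5,.10,.36],RR); 
im=save('wrist','f_w'); a=save('scene','f_s'); print(current_time())
cv2.imwrite('pics/f_m.png',np.hstack([cv2.resize(a[130:260,270:440],(523,400),interpolation=2),cv2.resize(im[60:330,310:460],(222,400),interpolation=2)]))
E
```

```text
0.24687575794126984 [3.3 0.4 2.3]
[ 6.3 -1.5  0. ]
(9, np.float64(-12.893266137851136)) -0.25022861504619137 [ 9.2 11.2 -7.6] [0.5915 0.1014 0.1396]
71.0917
```

View pics/f_m.png

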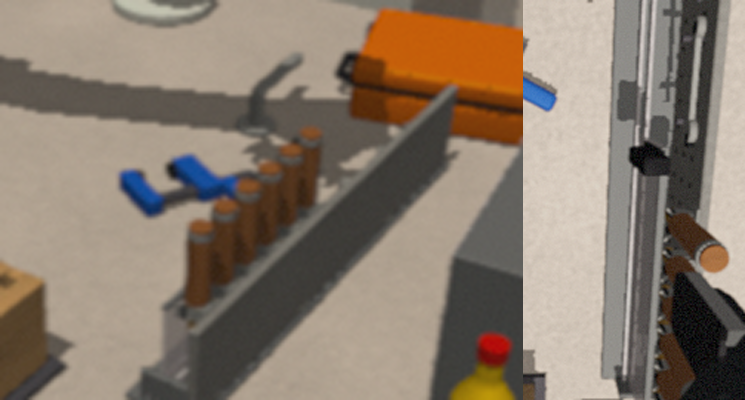

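The pane end covers clip 1 and the measured travel was 250 mm to a felt stop. The bar sits a few mm off my model, though, so I'll confirm the stop with a second, firmer push.

```bash
python3 - <<'E'
from h import *
b=np.array([.5913,.0990,.139])
ctrl.move_to(b+[0,0,.10],RR); ctrl.movel(b,RR,.15); effector.clamp(60); p=pos(); f0=F()
for k in range(1,13):
    ctrl.movel(p-.001*k*YR,RR,.04); f=(F()-f0)@YR; print(k,round(float(f),1),round(float((pos()-p)@YR)*1e3,1))
    if f>20: break
effector.ungrasp(); ctrl.movel(pos()+[0,0,.10],RR,.2); ctrl.move_to([.5,.10,.36],RR); ctrl.wait(.5)
C=cam('wrist'); im=save('wrist','f2'); 
d=(im.max(2)<45).astype(np.uint8); n,l,st,ce=cv2.connectedComponentsWithStats(d[100:230,350:450]); print([(st[i].tolist()) for i in range(1,n) if st[i,4]>60])
print(proj(C,CL[6]+.06*YR-.0335*XR+[0,0,.042]), current_time())
E
```

```text
1 4.1 -0.2
2 8.2 -0.3
3 11.5 -0.3
4 14.4 -0.4
5 17.8 -0.4
6 19.4 -0.5
7 22.4 -0.5
[[32, 57, 27, 23, 388]]
[173.03649975 399.74358623] 77.4083
```

The bar resists from the first millimetre with no movement, so the guard is on its stop. It also appears where a fully shut bar is predicted to be.

```bash
python3 -c "
from h import *
print(F().round(1)); job.finish_job(); print(current_time())"
```

```text
[-0.3  0.7  0.1]
the job is handed in; nothing more can be done
the job is handed in; nothing more can be done
```

The job is done and handed in at about 77 s of the 208 s allowed. I slid the guard open to its stop and moved the four chisels from the block into clips 6, 5, 3 and 1. Each went in sideways through the clip mouth and was pressed down until its shoulder met the clip. Then I slid the guard shut.

**Block:** it was knocked about 3 cm aside during the run. I noticed this on a re-look and picked the remaining chisels from their new positions.

**Last checks:**
- **Chisels:** all six handles stood level and in line in the pictures. Every insertion showed the snap, the stop and the shoulder contact in the force readings. The block was empty.
- **Stored chisels:** the two in clips 2 and 4 stayed in their clips.
- **Guard:** it travelled 250 mm to a felt stop. A second push of about 22 N moved it no more than 0.5 mm, and the bar appeared where a shut guard should put it.

**Disagreements:**
- My first reading of the block height was 8 mm too high. The well spacing and block length showed that the block and plinth together are 104 mm high, and I used that.
- While I was shutting the guard, the bar read several millimetres off my rack model, which is why I did the second push.

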